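Pack plug-in modules fins up and slide the equipment tray home

ROBOT

A 6-joint arm with a two-finger parallel gripper is mounted at the origin on the work surface. World frame = base frame: x ahead of the robot, y to its left, z up, the work surface at z = 0. Lengths are in mm, angles in rad, forces in N, time in s.
With the tool pointing down it reaches from about 350 to 975 mm from the base axis. Payload 7.1 kg.
Tool frame: the origin (TCP) lies midway between the tips of the shut fingers; the grasp point (between the pads) lies 19 mm behind it (arm.hold_point_z is the distance from the TCP to the grasp point, in mm); z points along the fingers, y is the line along which they close (so a half turn about z gives the same grasp; the last joint's range is limited). The gripper opens to 88 mm and grips with 3 to 60 N. Pads are 20 mm wide; open, the fingers measure 115 mm over their backs; the gripper's body (75 mm by 178 mm) begins 61 mm behind the grasp point.
Start: joints at [-1.223, 0.423, 1.63, -0, 1.089, -0.019], TCP at [224.16, -583.401, 222.675] pointing down, gripper open.
Joint ranges: [-3, 3], [-0.9, 2.11], [0.09, 2.58], [-1.31, 4.45], [0.11, 2.69], [-2.54, 2.54]. Speed limits (rad/s): [2.39, 2.39, 3.01, 3.14, 3.14, 3.14].

INTERFACE

Orientations are given as a rotation vector (axis times angle).
In Python, from cell import arm gives the robot as it stands.
- The arm moves only by the shell command python3 -m pendant 'ROWS' [FORCE]. ROWS is a JSON object of lists of equal length, an entry for each row: "dp": the shift along the world's x, y, z in m, a list of three; "yaw": the turn about the world's z in degrees; "gripper": the finger opening in m, from 0 to 0.0878. In form: {"dp": [[dx, dy, dz], ...], "yaw": [yaw, ...], "gripper": [gripper, ...]}. A call has 1 to 20 rows; each row is the pose to reach, as a shift and turn from the pose commanded when the call began; what a row does not reach only later rows make up. A row lasts 1/10 s, in which the tool goes at most 50 mm and 8.59 degrees, less where a joint would pass 70% of its speed; a pose out of reach is approached as far as the arm can. A call with a gripper value outside its range is refused whole. The fingers move at their own pace and stop on an object; FORCE is the grip in N (left out, the last holds). Time passes only in rows, so rows that repeat a pose let the fingers close. It gives the time, the measured TCP pose, the force, the opening and the grip force at its end, in the units of the state.
- arm.get_state(): the state, without advancing time (a new reading comes with each control period).
- arm.camera(name): name is "scene" or "top" or "wrist"; returns a dict with "pixels" (384x512x3 uint8, red, green, blue), "camera_matrix" (3x3 intrinsics, pixels), "rvec" (rotation vector, rad) and "tvec" (3), from world to camera coordinates, as OpenCV has them; the wrist camera has in their place "mount" (4x4, takes a point from camera to tool coordinates, whose origin is the TCP and whose axes are the flange's). Camera axes: x right, y down, z forward; pixel columns grow to the right and rows downward; lengths in mm; the calibration is good to about 2 mm. A picture is of the moment at which its call begins: read the wrist's pose just before it. There is no depth.
- arm.job_done(): hands the job in; it is judged then, once.
The state is a dict: "t": time; "q": joint angles; "qvel": joint speeds; "joint_torque": joint torques, N m; "eef_pos": TCP position; "eef_rot": TCP orientation; "contact_force": force on the tool from outside, world axes, zero at the start; "torque": the same for the moment, N m; "grip_width": opening from 0.0 (shut) to 1.0 (fully open); "finger_force": force on a finger pad.
Only numpy, scipy, OpenCV 4.12 (cv2) and the standard library are available. Lean on these libraries where they do the work, as an engineer would, in place of code of your own. Each camera call takes 0.05 s, during which the arm holds its last target. There are 200 camera calls.

TASK

Lay every plug-in module on the bench flat in a bay of the extended equipment tray with its cooling fins facing up, turning over those that lie fins down or stand on their side. Then press the tray's release lever, hold it down while the tray starts to slide in, and push the tray fully home into its cabinet with the modules lying in it. Do not disturb the bottle, the screwdriver or the spool.

Things in the scene. Friction and masses are not known exactly. Their poses are not given: they have to be found in the camera images.
- mod1_mid (a point): First plug-in module, flat block 60 x 48 x 24 mm, about 160 g: aluminium cooling fins along the 60 mm length on one face, plain black cover with a paper patch on the other. The point is its centre, 12 mm from either face; x along the 60 mm length, y along the 48 mm width, z out of the finned face. It also stands steadily on its 60 x 24 mm side. May be absent.
- mod2_mid (a point): Second module, same as mod1.
- mod3_mid (a point): Third module, same as mod1.
- mod4_mid (a point): Fourth module, same as mod1.
- tray_floor (a point): Middle of the open tray, on its floor's upper surface, 14 mm above the bench. Inside the tray is 192 mm (x) by 140 mm (y); walls 4 mm thick, 26 mm high above the floor; two such walls across it part it into three bays, each 61 mm (x) by 140 mm (y), centred at x = -65, 0 and +65 mm. x points into the cabinet (the way the tray retracts), y to the left as one faces the cabinet, z up.
- tray_front (a point): Middle of the flat outer face of the tray's front panel, 39 mm above the bench, 108 mm in front (-x) of tray_floor; same axes. The panel is 262 mm wide, 8 mm thick, from 8 to 70 mm above the bench. A good place to push; the tray slides with about 1.5 N friction.
- cabinet_face (a point): Middle of the upper front edge of the fixed cabinet, 76 mm above the bench; axes as tray_floor. The cabinet is 270 mm wide and 250 mm deep, and the tray slides into its open front, the front panel coming to rest against it.
- lever_pad (a point): Centre of the top of the release lever's black pad (36 mm in x, 26 mm in y), 46 mm above the bench at rest, outside the tray's right-hand wall, 28 mm behind the back of the front panel. Axes as tray_floor. The face of a fixed finger stop (steel plate, 52 to 70 mm above the bench, part of the tray) is 22 mm behind this point: a finger holding the pad down can push the tray in against it.
- lever (a joint): Release lever, rad: 0 up (sprung, latched) to 0.24 fully down. Its hinge is 92 mm behind the pad's centre, so the pad sinks about 21 mm in all; pressing takes 1.5 to 4 N. The latch lets go at about 0.12 rad (pad 11 mm down). It springs back when let go.
- tray (a joint): Tray extension, m: 0 fully home, 0.212 fully out. While latched it stays between about 0.207 and 0.212. Once it has been slid in below about 0.18 with the lever down, the lever may be let go and the tray slides freely home.
- flux: Small amber glass bottle, 32 mm across, 62 mm high, standing; origin at its foot. Leave alone.
- driver: Screwdriver lying on the bench; leave alone.
- spool: Grey plastic spool 52 mm across, 40 mm high, standing; leave alone.
Things that resemble listed ones, but are neither listed nor needed, are in the scene too. Leave any green or yellow look-alike of the part that bears mod2_mid alone.

How it is judged:
By the outcome, as a careful person would: the job done as asked, in the order asked, and still so for the second after the job is handed in, with the robot touching nothing.
Of mod2, mod3, mod4 only 1 to 2 are there at a start; the rules pass over those that are not, and their reading is None.
At some moment in a run one of mod1, mod2, mod3, mod4 may be knocked a few centimetres aside while the robot is not near it.
It also fails if it takes over 210 s, if anything falls off the work surface, if the arm or the gripper's body presses on something with over 40 N, if the wrist force passes 120 N, or if a joint passes its speed limit or range.

## Working session

There is one attempt and no reset: what is moved stays moved. The work goes in short steps, Python scripts to look and compute and a shell command to move; the robot and the scene stay as the last step left them, time stands still between calls to the robot, and variables do not carry over. Pictures are saved under pics/ and viewed, at most 14 in all, crops included, and the job is handed in when it is done.

```bash
mkdir -p pics; ls
cat > h.py <<'E'
import numpy as np,cv2
from cell import arm
def P(c):
    R=cv2.Rodrigues(np.array(c["rvec"],float))[0];return np.array(c["camera_matrix"],float),R,np.array(c["tvec"],float).ravel()
def ray(c,uv,z):
    K,R,t=P(c);d=R.T@np.linalg.inv(K)@np.array([uv[0],uv[1],1.]);o=-R.T@t
    return o+d*(z-o[2])/d[2]
def wristcam(st,c):
    M=np.array(c["mount"]);T=np.eye(4);T[:3,:3]=cv2.Rodrigues(np.array(st["eef_rot"],float))[0];T[:3,3]=st["eef_pos"]
    W=np.linalg.inv(T@M);c["rvec"]=cv2.Rodrigues(W[:3,:3])[0];c["tvec"]=W[:3,3];return c
def save(n,im,s=1):
    cv2.imwrite(f"pics/{n}.png",cv2.resize(im[:,:,::-1],None,fx=s,fy=s,interpolation=cv2.INTER_CUBIC))
def proj(c,p):
    return cv2.projectPoints(np.array(p,float).reshape(-1,3),np.array(c["rvec"],float),np.array(c["tvec"],float),np.array(c["camera_matrix"],float),None)[0].reshape(-1,2)
E
python3 - <<'E'
from h import *
for n in("top","scene"):
    c=arm.camera(n);save(n+"0",np.array(c["pixels"]),1.5);K,R,t=P(c);print(n,-R.T@t,K[0,0])
s=arm.get_state();print(s["eef_pos"],s["eef_rot"],s["t"],s["contact_force"],arm.hold_point_z)
E
```

```text
pics
top [ 374.99731939   -3.06421361 1412.72924535] 422.5600398666891
scene [1125.11827067 -852.35649498 1232.99944276] 498.94835374740484
[ 224.00341075 -582.95308045  222.00148933] [-3.08758634e+00 -5.72729411e-01  3.78969261e-04] 0.1 [ 0.4750731   0.33521612 -0.44475272] 18.700000000000003
```

View pics/top0.png

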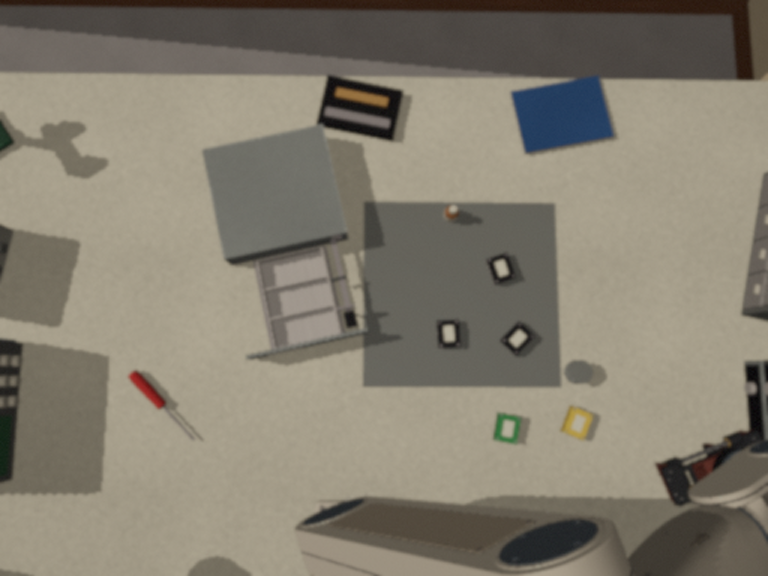

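View pics/scene0.png

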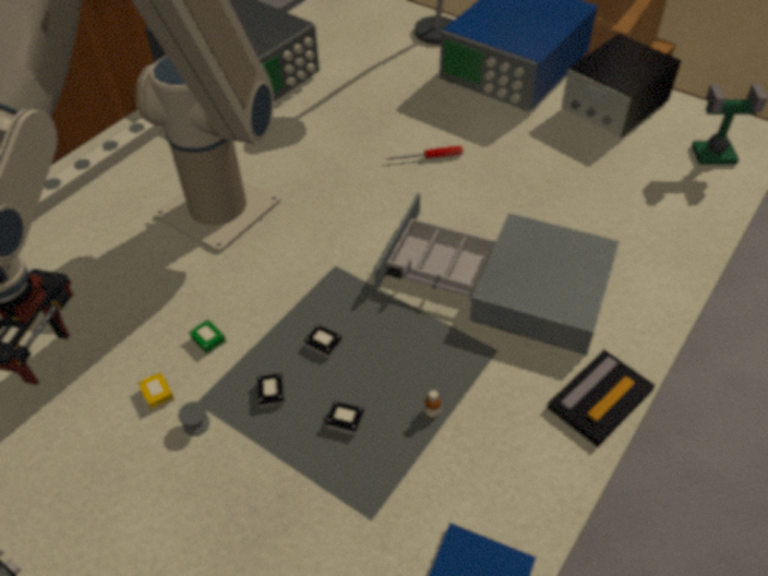

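Top view (768 px scale): tray at about (305,300), lever pad at (350,318). Three black blocks lie patch-up at (501,268), (448,333) and (517,339). The green (508,428) and yellow (578,423) ones are look-alikes. The bottle is at (452,212), the spool at (579,372) and the screwdriver at (165,405). I'll enlarge the black blocks and measure them.

```bash
cat > meas.py <<'E'
from h import *
def blobs(c,lo=60,a=(60,900)):
    im=np.array(c["pixels"]);m=((im.max(2)<lo)).astype(np.uint8)
    # fill patch
    m=cv2.morphologyEx(m,cv2.MORPH_CLOSE,np.ones((3,3)))
    cs,_=cv2.findContours(m,cv2.RETR_EXTERNAL,cv2.CHAIN_APPROX_NONE);out=[]
    for k in cs:
        if a[0]<cv2.contourArea(k)<a[1]: out.append(k)
    return out
E
python3 - <<'E'
from meas import *
c=arm.camera("top");im=np.array(c["pixels"])
for u,v in((334,179),(299,222),(345,226)):
    print(im[v-12:v+13:2,u].max(1), [im[v,u-12:u+13:2].max(1)])
for k in blobs(c,45):
    q=k.reshape(-1,2).astype(float)
    w=np.array([ray(c,p,24)[:2] for p in q],np.float32);r=cv2.minAreaRect(w)
    print(q.mean(0).round(),np.round(r[0],1),np.round(r[1],1),round(r[2],1))
a=im[165:245,280:370];s=arm.camera("scene");b=np.array(s["pixels"])[205:300,155:260]
save("crop1",np.hstack([cv2.resize(a,(400,380),interpolation=2),cv2.resize(b,(400,380),interpolation=2)]))
E
```

```text
[ 98  71  41 132 177 180 181 180 155  63  34  63  91] [array([102, 100,  75,  32, 103, 171, 181, 176, 117,  35,  53,  67,  81],
      dtype=uint8)]
[102  92  42 107 175 180 181 181 168  86  33  74  99] [array([103, 101,  86,  37, 114, 176, 181, 173, 101,  35,  63,  70,  75],
      dtype=uint8)]
[ 81  55  42 127 174 180 181 174 130  49  50  60  91] [array([ 83,  66,  54, 104, 169, 180, 181, 173, 131,  51,  39,  61,  67],
      dtype=uint8)]
[223. 340.] [92.  66.8] [ 12. 106.] 21.2
[453. 319.] [ 155.1 -674.1] [88.9 63.6] 21.2
[  4. 295.] [230.7 762.5] [146.3  28.4] 4.5
[497. 282.] [ 274.1 -831.9] [108.9 240.6] 62.1
[  6. 232.] [432.8 773.8] [22.6 40.2] 0.2
[345. 225.] [ 458.2 -330.6] [41.5 56.9] 44.3
[483.  16.] [1166.4 -822. ] [192.5 147.9] 0.7
```

View pics/crop1.png

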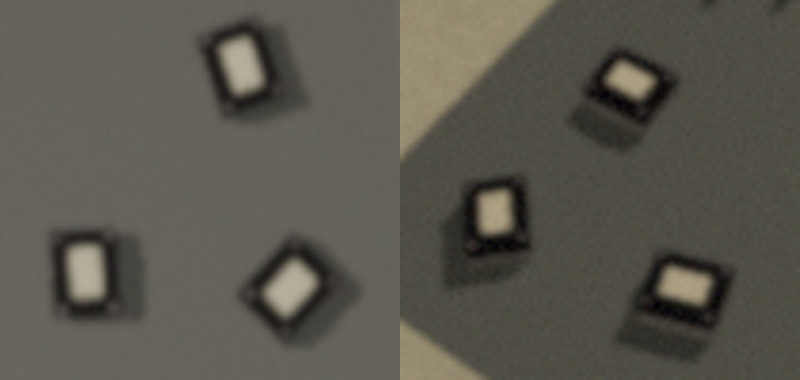

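Both views show all three blocks lying fins down: black cover and paper patch up, at full-frame top pixels (334,179), (299,222) and (345,226). The green and yellow look-alikes are outside this crop. Next: more exact poses of the modules and the tray.

Run:
```python
from meas import *
c=arm.camera("top");im=np.array(c["pixels"]);g=cv2.resize(im,None,fx=4,fy=4,interpolation=cv2.INTER_CUBIC).max(2)
def w4(p,z): return ray(c,((p[0]+.5)/4-.5,(p[1]+.5)/4-.5),z)[:2]
for u,v in((334,179),(299,222),(345,226)):
    m=np.zeros_like(g);s=np.s_[(v-20)*4:(v+20)*4,(u-20)*4:(u+20)*4]
    for nm,mk in(("patch",g[s]>115),("all",(g[s]>125)|(g[s]<56))):
        m[:]=0;m[s]=mk
        m2=cv2.morphologyEx(m,cv2.MORPH_CLOSE,np.ones((9,9)));m2=cv2.morphologyEx(m2,cv2.MORPH_OPEN,np.ones((9,9)))
        n,l,st,ct=cv2.connectedComponentsWithStats(m2);i=l[v*4,u*4]
        k=cv2.findContours((l==i).astype(np.uint8),0,1)[0][0].reshape(-1,2)
        r=cv2.minAreaRect(np.array([w4(p,24) for p in k],np.float32));print(nm,np.round(r[0],1),np.round(r[1],1),round(r[2],1))
# tray crop
save("tray",im[145:245,130:255],6)
```

```text
patch [ 614.2 -297.4] [36.7 25.2] 17.1
all [ 612.3 -298.9] [60.5 49.9] 18.6
patch [ 468.3 -178.3] [35.4 24.8] 0.2
all [ 466.6 -179.2] [58.7 47.5] 1.5
patch [ 458.  -330.3] [25.3 36.1] 44.6
all [ 457.6 -330.8] [48.4 62.3] 44.3
```

View pics/tray.png

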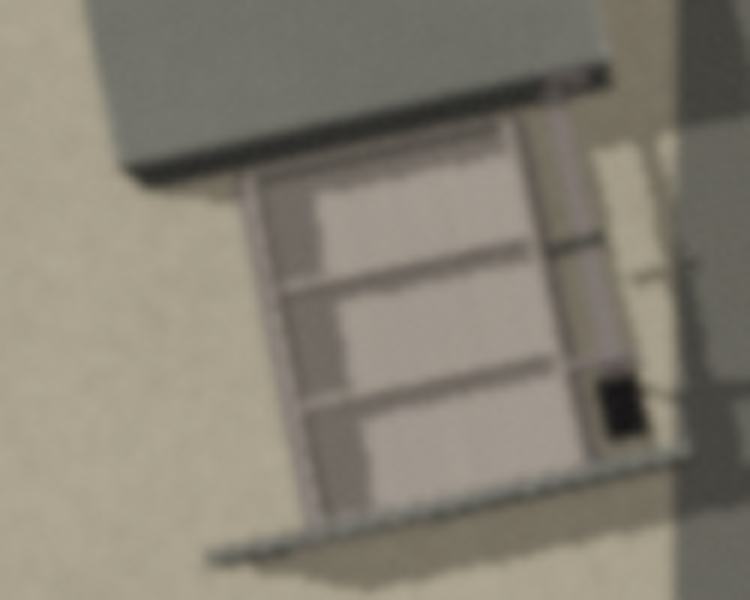

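Tray crop (6x, origin at 130,145): the cabinet edge runs from (130,175) to (605,75) and the panel top from (210,557) to (688,455). The pad is at (622,405) and the dividers run (285,290)-(530,243) and (303,408)-(550,358). I'll cast these onto their heights.

Run:
```python
from h import *
c=arm.camera("top")
f=lambda p,z:ray(c,(130+(p[0]+.5)/6-.5,145+(p[1]+.5)/6-.5),z)[:2]
L={}
for n,a,b,z in(("cab",(130,170),(605,72),76),("panel",(210,557),(688,455),70),("div2",(285,290),(530,243),40),("div1",(303,408),(550,358),40)):
    A,B=f(a,z),f(b,z);d=B-A;print(n,A.round(1),B.round(1),((A+B)/2).round(1),"len",round(np.hypot(*d),1),"ang",round(np.degrees(np.arctan2(d[1],d[0])),2))
print("pad",f((622,405),46).round(1))
for n,p in(("wl1",(250,175)),("wl2",(310,525)),("wr1",(510,120)),("wr2",(585,462))):print(n,f(p,40).round(1))
```

```text
cab [619.1 299.7] [674.2  47.3] [646.6 173.5] len 258.4 ang -77.69
panel [414.1 252.1] [468.7   1.5] [441.4 126.8] len 256.5 ang -77.7
div2 [559.8 221.5] [586.5  88.6] [573.1 155.1] len 135.5 ang -78.66
div1 [495.4 210.1] [523.3  76.9] [509.3 143.5] len 136.1 ang -78.18
pad [497.3  37.4]
wl1 [623.3 242.3]
wl2 [432.3 204.7]
wr1 [654.9 100.6]
wr2 [466.8  57.3]
```

```bash
python3 -m pendant '{"dp":[[0.243,0.404,0],[0.243,0.404,0],[0.243,0.404,0],[0.243,0.404,0],[0.243,0.404,0],[0.243,0.404,0],[0.243,0.404,0],[0.243,0.404,0],[0.243,0.404,0],[0.243,0.404,0],[0.243,0.404,0],[0.243,0.404,0],[0.243,0.404,0],[0.243,0.404,0]],"yaw":[70,70,70,70,70,70,70,70,70,70,70,70,70,70],"gripper":[0.0878,0.0878,0.0878,0.0878,0.0878,0.0878,0.0878,0.0878,0.0878,0.0878,0.0878,0.0878,0.0878,0.0878]}' 5
python3 - <<'E'
from h import *
s=arm.get_state();c=wristcam(s,arm.camera("wrist"));R=cv2.Rodrigues(np.array(s["eef_rot"]))[0]
print(s["t"],s["eef_pos"],"yaxis",R[:,1].round(3),"cam",(lambda k:-k[1].T@k[2])(P(c)),s["grip_width"])
save("w1",np.array(c["pixels"]),1.2);print(proj(c,[[467,-179,24],[457.5,-330.5,24]]))
E
```

```text
t: 1.7
eef_pos: [466.6, -180.5, 222.7]
eef_rot: [-2.204, -2.239, 0.0]
contact_force: [0.0, 0.7, -0.1]
grip_width: 0.999
finger_force: 0.0
1.7 [ 466.59742663 -180.47031083  222.68168596] yaxis [ 1.     0.016 -0.   ] cam [465.36762632 -98.22743147 384.10449749] 0.9991069455158844
[[254.38444411 163.50723448]
 [245.6904079  272.3559275 ]]
```

View pics/w1.png

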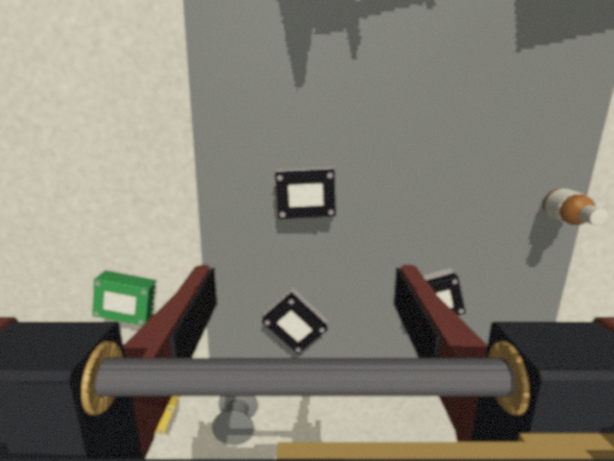

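The wrist view shows the block, patch up, at full-frame (254,161), against the predicted (254,163), so the measurement holds. C is at (245,270); the green look-alike is to the left. Now a light grip at the +y edge, then a lift to see whether the block swings.

```bash
python3 -m pendant '{"dp":[[0,0.02,-0.05],[0,0.02,-0.1],[0,0.02,-0.15],[0,0.02,-0.19],[0,0.02,-0.21],[0,0.02,-0.218],[0,0.02,-0.218],[0,0.02,-0.218],[0,0.02,-0.218],[0,0.02,-0.218],[0,0.02,-0.218],[0,0.02,-0.218],[0,0.02,-0.218],[0,0.02,-0.218]],"yaw":[0,0,0,0,0,0,0,0,0,0,0,0,0,0],"gripper":[0.0878,0.0878,0.0878,0.0878,0.0878,0.0878,0.0878,0.05,0.05,0.05,0.05,0.05,0.05,0.05]}' 4
python3 -m pendant '{"dp":[[0,0,0.01],[0,0,0.02],[0,0,0.03],[0,0,0.04],[0,0,0.05],[0,0,0.06],[0,0,0.06]],"yaw":[0,0,0,0,0,0,0],"gripper":[0.05,0.05,0.05,0.05,0.05,0.05,0.05]}'
python3 - <<'E'
from h import *
s=arm.get_state();c=wristcam(s,arm.camera("wrist"));S=arm.camera("scene")
u,v=proj(S,[467,-170,50])[0].astype(int);b=np.array(S["pixels"])[v-45:v+45,u-50:u+50]
save("lift1",np.hstack([cv2.resize(np.array(c["pixels"]),(400,300)),cv2.resize(b,(333,300),interpolation=2)]))
E
```

```text
t: 3.15
eef_pos: [467.6, -159.6, 5.3]
eef_rot: [2.201, 2.241, 0.001]
contact_force: [-0.2, 0.5, 6.7]
grip_width: 0.686
finger_force: 4.0
t: 3.85
eef_pos: [468.1, -159.7, 66.2]
eef_rot: [2.2, 2.239, 0.002]
contact_force: [0.1, 0.4, -1.2]
grip_width: 0.682
finger_force: 4.0
```

View pics/lift1.png

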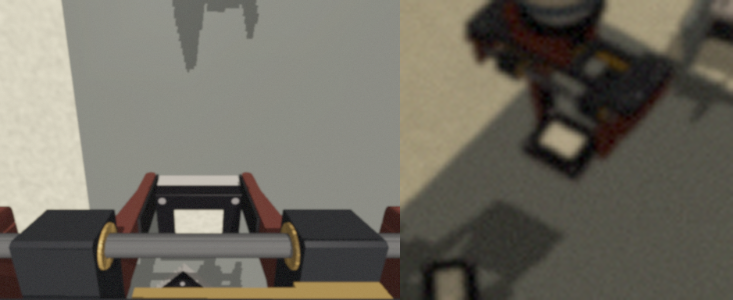

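The wrist and scene views show the block held by its +y edge with the cover still mostly up: pad friction is holding it. I'll drop the grip to 3 N and shake vertically so gravity swings it down.

```bash
python3 -m pendant '{"dp":[[0,0,0],[0,0,0.03],[0,0,0],[0,0,0.03],[0,0,0],[0,0,0.03],[0,0,0],[0,0,0.03],[0,0,0],[0,0,0.0],[0,0,0.0]],"yaw":[0,0,0,0,0,0,0,0,0,0,0],"gripper":[0.05,0.05,0.05,0.05,0.05,0.05,0.05,0.05,0.05,0.05,0.05]}' 3
python3 - <<'E'
from h import *
s=arm.get_state();c=wristcam(s,arm.camera("wrist"));S=arm.camera("scene")
u,v=proj(S,[467,-170,50])[0].astype(int);b=np.array(S["pixels"])[v-45:v+45,u-50:u+50]
save("lift2",np.hstack([cv2.resize(np.array(c["pixels"]),(400,300)),cv2.resize(b,(333,300),interpolation=2)]))
E
```

```text
t: 5.05
eef_pos: [466.3, -159.1, 64.1]
eef_rot: [-2.2, -2.239, 0.002]
contact_force: [-0.4, 0.1, 0.2]
grip_width: 0.568
finger_force: 0.0
```

View pics/lift2.png

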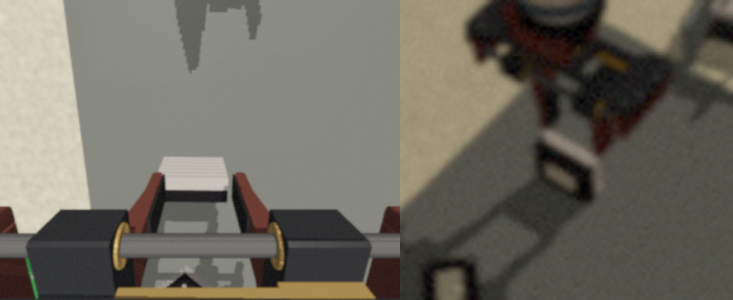

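The block swung and slipped out. It now seems to stand on its side with the fins toward +y, at wrist (165-228, 157-202). I'll cast its top edges onto z=48.

Run:
```python
from h import *
s=arm.get_state();c=wristcam(s,arm.camera("wrist"));im=np.array(c["pixels"]).astype(int)
print(im[190:275:4,245].max(1))
g=lambda u,v,z:ray(c,(u,v),z).round(1)[:2]
print("fin top edge",g(207,243,48),g(292,243,48),"back top",g(207,258,48),g(292,258,48),"fin bottom",g(205,201,0),g(287,201,0))
T=arm.camera("top");u,v=proj(T,[467,-165,30])[0].astype(int);S=arm.camera("scene");u2,v2=proj(S,[467,-165,30])[0].astype(int)
save("stand",np.hstack([cv2.resize(np.array(q["pixels"])[b-25:b+25,a-25:a+25],(380,380),interpolation=2) for q,a,b in((T,u,v),(S,u2,v2))]))
```

```text
[138 137 142 190 189 187 187 185 188 201 200 202 201  61  34  33  36  95
  96  95  97  95]
fin top edge [ 436.7 -170.8] [ 492.2 -169.8] back top [ 436.4 -181.8] [ 492.8 -180.9] fin bottom [ 428.3 -159. ] [ 493.4 -157.9]
```

View pics/stand.png

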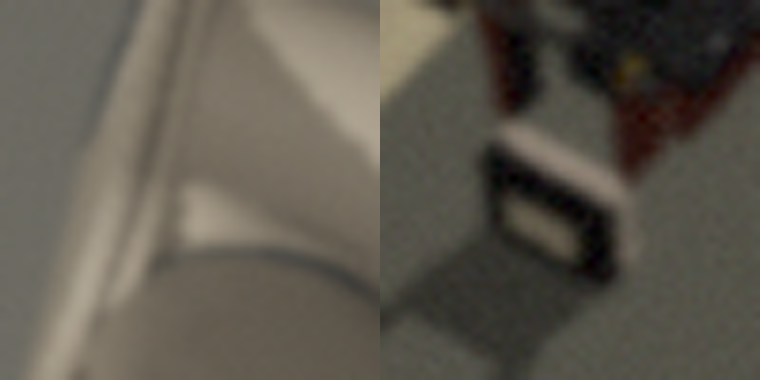

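Confirmed: it stands on its side, cover toward -y, fins toward +y, over y -182 to -158. I'll topple it toward -y with closed fingers high on the fin face.

```bash
python3 -m pendant '{"dp":[[0,0,0.02],[0,0.04,0.02],[0,0.04,0.02],[0,0.04,0.02],[0,0.04,0.02],[0,0.04,-0.025],[0,0.04,-0.025],[0,0.03,-0.025],[0,0.02,-0.025],[0,0.013,-0.025],[0,0.006,-0.025],[0,-0.001,-0.025],[0,-0.008,-0.025],[0,-0.015,-0.025],[0,-0.02,-0.025],[0,-0.02,-0.025],[0,-0.02,0],[0,0.03,0.06],[0,0.03,0.1],[0,0.03,0.15]],"yaw":[0,0,0,0,0,0,0,0,0,0,0,0,0,0,0,0,0,0,0,0],"gripper":[0.06,0.0,0,0,0,0,0,0,0,0,0,0,0,0,0,0,0,0.03,0.0878,0.0878]}' 5
python3 - <<'E'
from h import *
s=arm.get_state();c=wristcam(s,arm.camera("wrist"));S=arm.camera("scene")
u,v=proj(S,[467,-200,30])[0].astype(int);b=np.array(S["pixels"])[v-45:v+45,u-50:u+50]
save("top1",np.hstack([cv2.resize(np.array(c["pixels"]),(427,320)),cv2.resize(b,(355,320),interpolation=2)]))
E
```

```text
t: 7.3
eef_pos: [466.0, -128.4, 201.9]
eef_rot: [-2.198, -2.241, 0.002]
contact_force: [1.1, -0.5, -0.5]
grip_width: 0.236
finger_force: 0.0
```

View pics/top1.png

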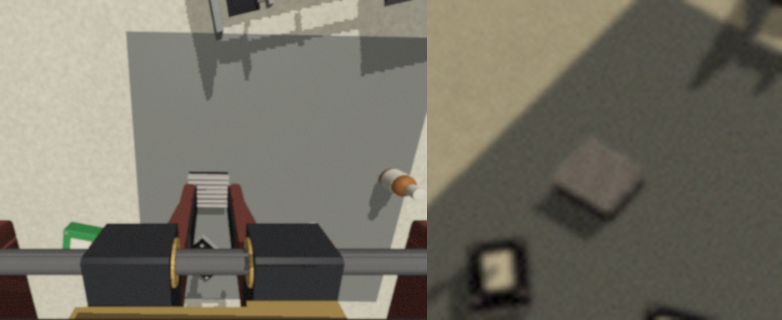

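It toppled: the fins are now up (wrist at about (208,190) of 427; scene (598,178)). Next I back off to +y and measure it by mask.

```bash
python3 -m pendant '{"dp":[[0,0.04,0],[0,0.04,0],[0,0.04,0],[0,0.04,0],[0,0.04,0]],"yaw":[0,0,0,0,0],"gripper":[0.0878,0.0878,0.0878,0.0878,0.0878]}'
cat > wm.py <<'E'
from h import *
def wshot():
    s=arm.get_state();return wristcam(s,arm.camera("wrist"))
def module(c,xy,fins,z=24,r=60):
    im=np.array(c["pixels"]).astype(int);g=im.max(2).astype(np.uint8)
    poly=proj(c,[[xy[0]+a,xy[1]+b,z] for a,b in((-r,-r),(r,-r),(r,r),(-r,r))]).astype(np.int32)
    roi=np.zeros_like(g);cv2.fillPoly(roi,[poly],1)
    bright=g>160
    m=bright if fins else bright|(g<60)
    m=(m&(roi>0)&(im.max(2)-im.min(2)<45)).astype(np.uint8)
    m=cv2.morphologyEx(m,cv2.MORPH_CLOSE,np.ones((7,7)));m=cv2.morphologyEx(m,cv2.MORPH_OPEN,np.ones((5,5)))
    for k in sorted(cv2.findContours(m,0,1)[0],key=cv2.contourArea)[::-1][:3]:
        w=np.array([ray(c,p,z)[:2] for p in k.reshape(-1,2)],np.float32);q=cv2.minAreaRect(w)
        (cx,cy),(a,b),t=q
        if a<b:a,b,t=b,a,t+90
        print("ctr",round(cx,1),round(cy,1),"size",round(a,1),round(b,1),"long-axis deg",round(t%180,1),"px",k.reshape(-1,2).mean(0).round())
E
python3 - <<'E'
from wm import *
c=wshot();s=arm.get_state();print(s["eef_pos"]);module(c,(467,-206),1)
S=arm.camera("scene");module(S,(467,-206),1,r=50)
for xy in((612.5,-298.5),(457.5,-330.5)): module(c,xy,0)
E
```

```text
t: 7.9
eef_pos: [467.0, -90.9, 200.5]
eef_rot: [-2.202, -2.24, 0.001]
contact_force: [-0.1, 0.6, 0.1]
grip_width: 0.792
finger_force: 0.0
[467.01445434 -90.92249096 200.52967416]
ctr 461.0 -203.5 size 57.5 50.1 long-axis deg 179.3 px [248. 256.]
ctr 631.1 -335.3 size 83.2 46.4 long-axis deg 1.0 px [369. 343.]
ctr 594.7 -250.0 size 67.4 25.8 long-axis deg 1.0 px [349. 291.]
ctr 659.5 -259.9 size 45.0 26.0 long-axis deg 91.4 px [402. 294.]
ctr 459.1 -339.1 size 64.8 44.8 long-axis deg 1.0 px [245. 339.]
```

```bash
python3 -m pendant '{"dp":[[-0.006,-0.05,0],[-0.006,-0.1,0],[-0.006,-0.114,-0.05],[-0.006,-0.114,-0.1],[-0.006,-0.114,-0.14],[-0.006,-0.114,-0.17],[-0.006,-0.114,-0.185],[-0.006,-0.114,-0.194],[-0.006,-0.114,-0.194],[-0.006,-0.114,-0.194],[-0.006,-0.114,-0.194],[-0.006,-0.114,-0.194],[-0.006,-0.114,-0.194],[-0.006,-0.114,-0.15],[-0.006,-0.114,-0.1],[-0.006,-0.114,-0.05],[-0.006,-0.114,-0.05]],"yaw":[0,0,0,0,0,0,0,0,0,0,0,0,0,0,0,0,0],"gripper":[0.0878,0.0878,0.0878,0.0878,0.0878,0.0878,0.0878,0.0878,0.05,0.05,0.05,0.05,0.05,0.05,0.05,0.05,0.05]}' 20
python3 - <<'E'
from h import *
s=arm.get_state();print(np.round(s["q"],2),np.round(s["contact_force"],1),s["eef_pos"])
E
```

```text
t: 9.7
eef_pos: [464.9, -205.9, 157.2]
eef_rot: [2.194, 2.233, 0.006]
contact_force: [0.4, 0.4, -1.6]
grip_width: 0.678
finger_force: 20.0
[-0.44  0.34  1.94  0.    0.85 -0.46] [ 0.4  0.4 -1.6] [ 464.92663105 -205.93674463  157.22575926]
```

```bash
python3 -m pendant '{"dp":[[0.013,0.342,0.05],[0.013,0.342,0.05],[0.013,0.342,0.05],[0.013,0.342,0.05],[0.013,0.342,0.05],[0.013,0.342,0.05],[0.013,0.342,0.05],[0.013,0.342,0.05],[0.013,0.342,0.05],[0.013,0.342,0.05],[0.013,0.342,0.05],[0.013,0.342,0.05],[0.013,0.342,0.05]],"yaw":[-79,-79,-79,-79,-79,-79,-79,-79,-79,-79,-79,-79,-79],"gripper":[0.05,0.05,0.05,0.05,0.05,0.05,0.05,0.05,0.05,0.05,0.05,0.05,0.05]}'
python3 - <<'E'
from wm import *
c=wshot();im=np.array(c["pixels"]);np.save("tray.npy",im);print(c["rvec"].ravel(),c["tvec"]);save("w2",im,1.5)
s=arm.get_state();R=cv2.Rodrigues(np.array(s["eef_rot"]))[0];print(R[:,1])
import pickle;pickle.dump(c,open("c2.pkl","wb"))
E
```

```text
t: 11.0
eef_pos: [473.9, 137.4, 200.7]
eef_rot: [3.124, 0.332, -0.001]
contact_force: [-0.4, -0.2, -1.2]
grip_width: 0.683
finger_force: 20.0
[-2.25212735  1.82075624  0.27385159] [ 36.14480649 441.41848301 515.02370385]
[ 2.09845675e-01 -9.77734521e-01  1.62617755e-05]
```

View pics/w2.png

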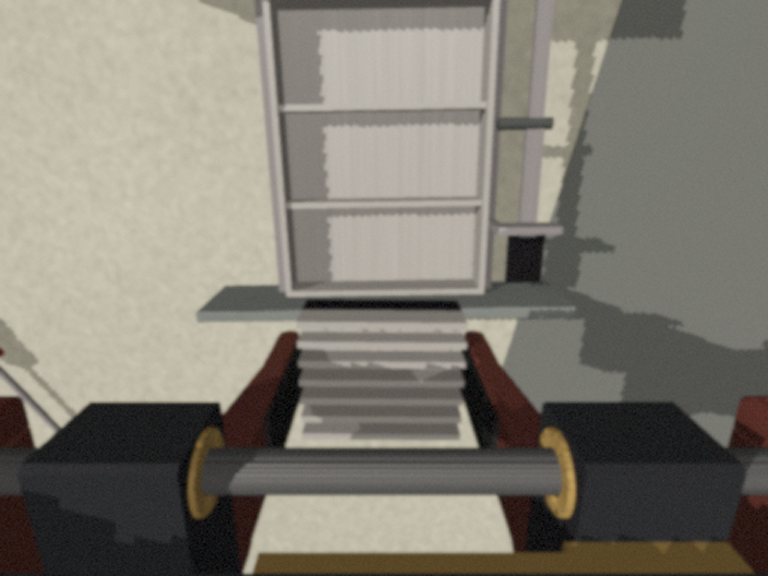

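The wrist view (768 px) shows the held block, fins up and parallel to the bays. Divider tops: (280,107)-(486,107) and (288,204)-(482,204). Pad at (525,259), finger stop at (492-562,229), panel outer top edge at y≈313.

Run:
```python
from h import *
import pickle;c=pickle.load(open("c2.pkl","rb"))
f=lambda u,v,z:ray(c,((u+.5)/1.5-.5,(v+.5)/1.5-.5),z)[:2]
pts={"d2L":(280,107,40),"d2R":(486,107,40),"d1L":(288,204,40),"d1R":(482,204,40),"frL":(290,292,40),"frR":(484,291,40),"wallLtop":(270,60,40),"wallRtop":(493,60,40),"wallL":(283,240,40),"wallR":(485,240,40),"pad":(525,259,46),"padL":(508,259,46),"padR":(543,259,46),"padT":(525,236,46),"padB":(525,283,46),"stop":(540,232,70),"panL":(198,318,70),"panR":(575,318,70),"panTopL":(215,287,70)}
W={k:f(*v) for k,v in pts.items()}
a=np.radians(12);ex=np.array([np.cos(a),np.sin(a)]);ey=np.array([-ex[1],ex[0]])
O=(W["d2L"]+W["d2R"]+W["d1L"]+W["d1R"])/4
d=W["d2R"]-W["d2L"];e=W["d1R"]-W["d1L"];print("ang",[np.degrees(np.arctan2(q[1],q[0])) for q in(d,e,W["panR"]-W["panL"])],"O",O)
for k,w in W.items():print(k,w.round(1),"local",((w-O)@ex).round(1),((w-O)@ey).round(1))
```

```text
ang [np.float64(-77.90242229727993), np.float64(-77.90783248000363), np.float64(-77.91512415120523)] O [543.4604151  151.47534181]
d2L [560.3 225.7] local 31.9 69.1
d2R [588.9  92.1] local 32.1 -67.5
d1L [498.  210.9] local -32.1 67.5
d1R [526.7  77.3] local -31.9 -69.1
frL [433.7 199.6] local -97.4 69.9
frR [464.7  58.1] local -96.4 -74.9
wallLtop [587.  236.1] local 60.2 73.7
wallRtop [617.1  95.6] local 60.4 -70.0
wallL [471.7 210.5] local -57.9 72.6
wallR [502.2  68.1] local -57.7 -73.0
pad [495.8  37.9] local -70.2 -101.2
padL [493.3  49.8] local -70.2 -89.0
padR [498.5  25.2] local -70.2 -114.1
padT [511.9  42.9] local -53.5 -99.6
padB [478.6  32.4] local -88.2 -102.9
stop [519.6  42.7] local -46.0 -101.4
panL [412.8 254.6] local -106.4 128.0
panR [467.2   0.5] local -106.0 -131.8
panTopL [437.7 245.5] local -83.9 113.9
```

Tray frame: O=(543.5,151.5), heading 12.1°; wall, pad, stop and panel local coordinates all match the given sizes. Module 1 goes to the far bay at (607.1,165.1).

```bash
python3 -m pendant '{"dp":[[0.129,0.028,-0.05],[0.129,0.028,-0.05],[0.129,0.028,-0.05],[0.129,0.028,-0.05],[0.129,0.028,-0.05],[0.129,0.028,-0.05],[0.129,0.028,-0.05]],"yaw":[0,0,0,0,0,0,0],"gripper":[0.05,0.05,0.05,0.05,0.05,0.05,0.05]}'
```

```text
t: 11.75
eef_pos: [602.3, 165.5, 151.8]
eef_rot: [-3.124, -0.329, -0.001]
contact_force: [0.5, -0.2, -1.4]
grip_width: 0.683
finger_force: 20.0
```

```bash
python3 -m pendant '{"dp":[[0.005,0,-0.04],[0.005,0,-0.08],[0.005,0,-0.1],[0.005,0,-0.115],[0.005,0,-0.125],[0.005,0,-0.13],[0.005,0,-0.13],[0.005,0,-0.13],[0.005,0,-0.13],[0.005,0,-0.13],[0.005,0,-0.12],[0.005,0,-0.1],[0.005,0,-0.05],[0.005,0,0],[0.005,0,0.04],[0.005,0,0.05]],"yaw":[0,0,0,0,0,0,0,0,0,0,0,0,0,0,0,0],"gripper":[0.05,0.05,0.05,0.05,0.05,0.05,0.05,0.069,0.069,0.069,0.069,0.069,0.069,0.069,0.069,0.069]}'
python3 - <<'E'
from wm import *
S=arm.camera("scene");T=arm.camera("top")
for c in(S,T):
  for xy in((612.5,-298.5),(457.5,-330.5)): 
    u,v=proj(c,[*xy,24])[0];print(u.round(),v.round(),np.array(c["pixels"])[int(v),int(u)]);
module(T,(612.5,-298.5),0,r=45);module(T,(457.5,-330.5),0,r=45)
E
```

```text
t: 13.35
eef_pos: [610.9, 166.5, 207.3]
eef_rot: [-3.123, -0.329, -0.014]
contact_force: [0.6, -0.1, 0.2]
grip_width: 0.785
finger_force: 0.0
229.0 275.0 [182 168 137]
179.0 257.0 [116 108  89]
334.0 179.0 [188 182 163]
345.0 225.0 [140 132 117]
ctr 611.8 -299.3 size 54.2 50.3 long-axis deg 0.4 px [334. 179.]
ctr 459.1 -329.8 size 61.6 48.4 long-axis deg 134.4 px [345. 224.]
```

```bash
python3 -m pendant '{"dp":[[-0.004,-0.4475,0],[-0.004,-0.4475,0],[-0.004,-0.4475,0],[-0.004,-0.4475,0],[-0.004,-0.4475,0],[-0.004,-0.4475,0],[-0.004,-0.4475,0],[-0.004,-0.4475,0],[-0.004,-0.4475,0],[-0.004,-0.4475,0],[-0.004,-0.4475,0],[-0.004,-0.4475,0],[-0.004,-0.4475,0],[-0.004,-0.4475,0],[-0.004,-0.4475,0]],"yaw":[95.4,95.4,95.4,95.4,95.4,95.4,95.4,95.4,95.4,95.4,95.4,95.4,95.4,95.4,95.4],"gripper":[0.0878,0.0878,0.0878,0.0878,0.0878,0.0878,0.0878,0.0878,0.0878,0.0878,0.0878,0.0878,0.0878,0.0878,0.0878]}'
python3 - <<'E'
from wm import *
c=wshot();s=arm.get_state();R=cv2.Rodrigues(np.array(s["eef_rot"]))[0];print(s["eef_pos"],np.degrees(np.arctan2(R[1,1],R[0,1])))
module(c,(612.5,-298.5),0,r=48)
E
```

```text
t: 14.95
eef_pos: [603.8, -281.3, 200.0]
eef_rot: [-1.86, -2.53, 0.0]
contact_force: [0.4, 0.0, -0.0]
grip_width: 0.999
finger_force: 0.0
[ 603.96364011 -281.35803629  200.37808827] 17.37322698852454
ctr 612.3 -295.7 size 58.2 47.1 long-axis deg 17.3 px [257. 182.]
```

```bash
python3 -m pendant '{"dp":[[0.003,0.002,-0.05],[0.003,0.002,-0.1],[0.003,0.002,-0.15],[0.003,0.002,-0.18],[0.003,0.002,-0.194],[0.003,0.002,-0.194],[0.003,0.002,-0.194],[0.003,0.002,-0.194],[0.003,0.002,-0.194],[0.003,0.002,-0.194],[0.003,0.002,-0.194],[0.003,0.002,-0.18],[0.003,0.002,-0.165],[0.003,0.002,-0.165]],"yaw":[0,0,0,0,0,0,0,0,0,0,0,0,0,0],"gripper":[0.0878,0.0878,0.0878,0.0878,0.0878,0.05,0.05,0.05,0.05,0.05,0.05,0.05,0.05,0.05]}' 4
python3 -m pendant '{"dp":[[0,0,0],[0,0,0.025],[0,0,0],[0,0,0.025],[0,0,0.025]],"yaw":[0,0,0,0,0],"gripper":[0.05,0.05,0.05,0.05,0.05]}' 3
python3 - <<'E'
from wm import *
c=wshot();im=np.array(c["pixels"]);pickle=__import__("pickle");pickle.dump(c,open("c3.pkl","wb"))
print(im[180:320:4,256].max(1))
E
```

```text
t: 16.4
eef_pos: [608.8, -280.6, 39.0]
eef_rot: [1.857, 2.529, 0.001]
contact_force: [-0.3, 0.5, -1.4]
grip_width: 0.683
finger_force: 4.0
t: 16.9
eef_pos: [608.1, -280.2, 62.1]
eef_rot: [1.858, 2.53, 0.001]
contact_force: [1.1, 0.2, -1.6]
grip_width: 0.687
finger_force: 3.0
[142 141 140 139 142 192 187 188 187 187 189 204 203 207 205 206  62  34
  38  31  47  97  99  96  98  97  97 101 102 125  86 110 108 124 123]
```

The block now hangs in the grip, fins toward +y, weight still felt. Lowering it onto its side.

```bash
python3 -m pendant '{"dp":[[0,0,-0.01],[0,0,-0.02],[0,0,-0.026],[0,0,-0.03],[0,0,-0.034]],"yaw":[0,0,0,0,0],"gripper":[0.05,0.05,0.05,0.05,0.05]}'
python3 -m pendant '{"dp":[[0,0,-0.002],[0,0,-0.004]],"yaw":[0,0],"gripper":[0.05,0.05]}'
```

```text
t: 17.45
eef_pos: [606.7, -279.8, 26.5]
eef_rot: [-1.859, -2.531, 0.001]
contact_force: [-2.3, -0.4, 3.8]
grip_width: 0.682
finger_force: 3.0
t: 17.65
eef_pos: [607.0, -279.9, 23.0]
eef_rot: [-1.86, -2.532, 0.0]
contact_force: [-2.0, -0.8, 3.7]
grip_width: 0.683
finger_force: 3.0
```

```bash
python3 -m pendant '{"dp":[[0,0,0],[0,0,0],[0,0,0.01],[0,0,0.03],[0,0,0.05],[-0.013,0.043,0.05],[-0.013,0.043,0.05],[-0.013,0.043,0.05]],"yaw":[0,0,0,0,0,0,0,0],"gripper":[0.075,0.075,0.075,0.075,0.075,0,0,0]}'
python3 - <<'E'
from wm import *
c=wshot();im=np.array(c["pixels"]);pickle=__import__("pickle");pickle.dump(c,open("c3.pkl","wb"))
col=im[180:340,256].max(1).astype(int)
d=np.flatnonzero(col<65)+180;b=np.flatnonzero((col>165))+180;print(b.min() if len(b) else 0,b.max() if len(b) else 0,d[:1],d[-1:])
for v,z in((b.min(),0),(d[0],48)):print(ray(c,(256,v),z).round(1))
r=im[(d[0]-4)].max(1).astype(int);q=np.flatnonzero(r>165);print(q.min(),q.max(),ray(c,(q.min(),d[0]-4),48).round(1),ray(c,(q.max(),d[0]-4),48).round(1))
E
```

```text
t: 18.45
eef_pos: [594.5, -236.1, 73.9]
eef_rot: [1.857, 2.533, 0.0]
contact_force: [0.9, -0.1, -0.3]
grip_width: 0.618
finger_force: 0.0
234 273 [279] [291]
[ 606.  -266.1    0. ]
[ 609.3 -277.6   48. ]
45 490 [ 465.5 -319.3   48. ] [ 766.9 -224.6   48. ]
```

Standing as wanted (fin face through (606,-266), fin/cover boundary 12 mm behind). Toppling it.

```bash
python3 -m pendant '{"dp":[[0,0,0],[0,0,0],[0,0,-0.02],[0,0,-0.034],[0.003,-0.01,-0.034],[0.006,-0.019,-0.034],[0.009,-0.029,-0.034],[0.011,-0.034,-0.034],[0.0125,-0.04,-0.034],[0.014,-0.046,-0.034],[0.016,-0.052,-0.034],[0.018,-0.057,-0.034],[0.018,-0.057,-0.03],[0.01,-0.03,0.01],[0.003,-0.01,0.05],[0,0,0.1],[0,0,0.126],[0,0,0.126]],"yaw":[0,0,0,0,0,0,0,0,0,0,0,0,0,0,0,0,0,0],"gripper":[0,0,0,0,0,0,0,0,0,0,0,0,0,0.05,0.0878,0.0878,0.0878,0.0878]}' 5
python3 - <<'E'
from wm import *
c=wshot();s=arm.get_state();print(s["eef_pos"])
module(c,(619,-310),1,r=48)
im=np.array(c["pixels"]);u,v=proj(c,[619,-310,24])[0].astype(int);print(im[v-12:v+12:2,u].max(1))
E
```

```text
t: 20.3
eef_pos: [596.7, -237.1, 204.4]
eef_rot: [1.853, 2.526, 0.003]
contact_force: [-0.4, 0.1, 0.0]
grip_width: 0.42
finger_force: 0.0
[ 595.36265056 -236.85869661  201.62901176]
ctr 617.6 -311.6 size 59.2 51.3 long-axis deg 17.2 px [251. 228.]
[148 172 183 154 178 175 151 183 158 165 186 153]
```

Fins up, size 59x51. Grasping it at the middle.

```bash
python3 -m pendant '{"dp":[[0.012,-0.04,0],[0.0225,-0.076,0],[0.0225,-0.076,-0.05],[0.0225,-0.076,-0.1],[0.0225,-0.076,-0.14],[0.0225,-0.076,-0.17],[0.0225,-0.076,-0.185],[0.0225,-0.076,-0.195],[0.0225,-0.076,-0.195],[0.0225,-0.076,-0.195],[0.0225,-0.076,-0.195],[0.0225,-0.076,-0.195],[0.0225,-0.076,-0.195],[0.0225,-0.076,-0.15],[0.0225,-0.076,-0.1],[0.0225,-0.076,-0.05],[0.0225,-0.076,0],[0.0225,-0.076,0]],"yaw":[0,0,0,0,0,0,0,0,0,0,0,0,0,0,0,0,0,0],"gripper":[0.0878,0.0878,0.0878,0.0878,0.0878,0.0878,0.0878,0.0878,0.05,0.05,0.05,0.05,0.05,0.05,0.05,0.05,0.05,0.05]}' 20
```

```text
t: 22.15
eef_pos: [620.6, -314.8, 207.8]
eef_rot: [1.852, 2.521, 0.003]
contact_force: [1.0, -0.9, -1.2]
grip_width: 0.686
finger_force: 20.0
```

```bash
python3 -m pendant '{"dp":[[-0.077,0.466,-0.03],[-0.077,0.466,-0.03],[-0.077,0.466,-0.03],[-0.077,0.466,-0.03],[-0.077,0.466,-0.03],[-0.077,0.466,-0.03],[-0.077,0.466,-0.03],[-0.077,0.466,-0.03],[-0.077,0.466,-0.03],[-0.077,0.466,-0.03],[-0.077,0.466,-0.03],[-0.077,0.466,-0.03],[-0.077,0.466,-0.03],[-0.077,0.466,-0.03],[-0.077,0.466,-0.03],[-0.077,0.466,-0.03]],"yaw":[-95.3,-95.3,-95.3,-95.3,-95.3,-95.3,-95.3,-95.3,-95.3,-95.3,-95.3,-95.3,-95.3,-95.3,-95.3,-95.3],"gripper":[0.05,0.05,0.05,0.05,0.05,0.05,0.05,0.05,0.05,0.05,0.05,0.05,0.05,0.05,0.05,0.05]}'
```

```text
t: 23.75
eef_pos: [539.6, 152.9, 168.8]
eef_rot: [-3.124, -0.332, 0.0]
contact_force: [0.5, -0.3, -1.7]
grip_width: 0.677
finger_force: 20.0
```

Run:
```python
from wm import *
s=arm.get_state();R=cv2.Rodrigues(np.array(s["eef_rot"]))[0];print(s["eef_pos"],np.degrees(np.arctan2(R[1,1],R[0,1])))
```

```text
[539.6398405  152.87123506 168.83436352] -77.87230263272303
```

```bash
python3 -m pendant '{"dp":[[0.003,-0.001,-0.05],[0.003,-0.001,-0.09],[0.003,-0.001,-0.115],[0.003,-0.001,-0.13],[0.003,-0.001,-0.14],[0.003,-0.001,-0.146],[0.003,-0.001,-0.146],[0.003,-0.001,-0.146],[0.003,-0.001,-0.146],[0.003,-0.001,-0.146],[0.003,-0.001,-0.146],[0.003,-0.001,-0.135],[0.003,-0.001,-0.1],[0.003,-0.001,-0.05],[0.003,-0.001,0],[0.003,-0.001,0.03]],"yaw":[0,0,0,0,0,0,0,0,0,0,0,0,0,0,0,0],"gripper":[0.05,0.05,0.05,0.05,0.05,0.05,0.05,0.05,0.069,0.069,0.069,0.069,0.069,0.069,0.069,0.069]}'
python3 - <<'E'
from wm import *
T=arm.camera("top");module(T,(458,-330),0,r=45)
S=arm.camera("scene");im=np.array(S["pixels"])
u,v=proj(S,[543,151,30])[0].astype(int);a=im[v-35:v+35,u-45:u+45]
u,v=proj(S,[458,-330,24])[0].astype(int);b=im[v-35:v+35,u-45:u+45]
save("tr2",np.hstack([cv2.resize(x,(390,303),interpolation=2) for x in(a,b)]))
E
```

```text
t: 25.35
eef_pos: [544.0, 152.6, 203.8]
eef_rot: [-3.123, -0.332, -0.008]
contact_force: [-0.3, 0.9, 0.3]
grip_width: 0.784
finger_force: 0.0
ctr 443.5 -315.1 size 50.7 25.8 long-axis deg 40.0 px [340. 229.]
ctr 473.1 -343.9 size 48.4 23.3 long-axis deg 49.0 px [349. 221.]
```

View pics/tr2.png

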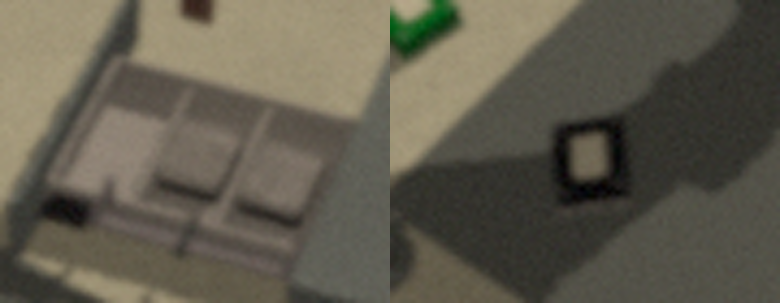

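Scene crops: two modules sit fins up in the middle and far bays (about (197,160) and (277,185)). C is still at its place, patch up, now in shadow at (592,158). Going to C: centre (458.3,-329.5), long axis 134.4°.

```bash
python3 -m pendant '{"dp":[[-0.072,-0.469,0],[-0.072,-0.469,0],[-0.072,-0.469,0],[-0.072,-0.469,0],[-0.072,-0.469,0],[-0.072,-0.469,0],[-0.072,-0.469,0],[-0.072,-0.469,0],[-0.072,-0.469,0],[-0.072,-0.469,0],[-0.072,-0.469,0],[-0.072,-0.469,0],[-0.072,-0.469,0],[-0.072,-0.469,0],[-0.072,-0.469,0]],"yaw":[32.5,32.5,32.5,32.5,32.5,32.5,32.5,32.5,32.5,32.5,32.5,32.5,32.5,32.5,32.5],"gripper":[0.0878,0.0878,0.0878,0.0878,0.0878,0.0878,0.0878,0.0878,0.0878,0.0878,0.0878,0.0878,0.0878,0.0878,0.0878]}'
python3 - <<'E'
from wm import *
c=wshot();s=arm.get_state();R=cv2.Rodrigues(np.array(s["eef_rot"]))[0];print(s["eef_pos"],np.degrees(np.arctan2(R[1,1],R[0,1])))
module(c,(458,-330),0,r=48)
E
```

```text
t: 26.95
eef_pos: [470.9, -315.5, 199.0]
eef_rot: [-2.905, -1.195, 0.0]
contact_force: [0.6, -0.1, 0.2]
grip_width: 1.0
finger_force: 0.0
[ 471.01076987 -315.72674719  199.07074347] -45.2889398682455
ctr 457.4 -329.5 size 58.6 48.4 long-axis deg 134.7 px [255. 184.]
```

```bash
python3 -m pendant '{"dp":[[0,0,-0.05],[0,0,-0.1],[0,0,-0.15],[0,0,-0.18],[0,0,-0.193],[0,0,-0.193],[0,0,-0.193],[0,0,-0.193],[0,0,-0.193],[0,0,-0.193],[0,0,-0.193],[0,0,-0.18],[0,0,-0.165],[0,0,-0.165]],"yaw":[0,0,0,0,0,0,0,0,0,0,0,0,0,0],"gripper":[0.0878,0.0878,0.0878,0.0878,0.0878,0.05,0.05,0.05,0.05,0.05,0.05,0.05,0.05,0.05]}' 4
python3 -m pendant '{"dp":[[0,0,0],[0,0,0.025],[0,0,0],[0,0,0.025],[0,0,0.025]],"yaw":[0,0,0,0,0],"gripper":[0.05,0.05,0.05,0.05,0.05]}' 3
python3 - <<'E'
from wm import *
c=wshot();im=np.array(c["pixels"])
print(im[180:320:4,256].max(1))
E
```

```text
t: 28.4
eef_pos: [472.0, -317.7, 36.6]
eef_rot: [2.903, 1.191, 0.003]
contact_force: [-0.1, -0.5, -1.2]
grip_width: 0.68
finger_force: 4.0
t: 28.9
eef_pos: [471.3, -317.2, 59.7]
eef_rot: [2.905, 1.192, 0.001]
contact_force: [0.4, 0.6, -2.0]
grip_width: 0.679
finger_force: 3.0
[139 138 139 140 141 139 138 139 189 190 191 189 212 213 214 212 214  69
  40  42  40  40  97 117 127 132 137 137 139 135  80 105 104 122 129]
```

```bash
python3 -m pendant '{"dp":[[0,0,-0.02],[0,0,0.005],[0,0,-0.015],[0,0,0.005],[0,0,0]],"yaw":[0,0,0,0,0],"gripper":[0.05,0.05,0.05,0.05,0.05]}' 3
python3 - <<'E'
from wm import *
c=wshot();im=np.array(c["pixels"])
print(im[180:320:4,256].max(1))
E
```

```text
t: 29.45
eef_pos: [471.9, -317.6, 60.0]
eef_rot: [2.904, 1.191, 0.003]
contact_force: [0.2, -0.2, -1.2]
grip_width: 0.683
finger_force: 3.0
[140 140 138 139 139 145 190 190 184 188 190 209 207 208 208 149  39  35
  37  32  90  98 120 128 110 123 140 138 139 135  84 109 104 121 128]
```

Now nearly vertical. Lowering, releasing, backing off and measuring.

```bash
python3 -m pendant '{"dp":[[0,0,-0.01],[0,0,-0.02],[0,0,-0.026],[0,0,-0.03],[0,0,-0.034],[0,0,-0.036]],"yaw":[0,0,0,0,0,0],"gripper":[0.05,0.05,0.05,0.05,0.05,0.05]}'
python3 -m pendant '{"dp":[[0,0,0],[0,0,0],[0,0,0.01],[0,0,0.03],[0,0,0.05],[0.0315,0.032,0.05],[0.0315,0.032,0.05],[0.0315,0.032,0.05]],"yaw":[0,0,0,0,0,0,0,0],"gripper":[0.075,0.075,0.075,0.075,0.075,0,0,0]}'
python3 - <<'E'
from wm import *
c=wshot();im=np.array(c["pixels"])
col=im[180:340,256].max(1).astype(int);print(col[::4])
d=np.flatnonzero(col<65)+180;b=np.flatnonzero((col>165))+180
for v,z in((b.min(),0),(d[0],48)):print(v,ray(c,(256,v),z).round(1))
E
```

```text
t: 30.1
eef_pos: [470.7, -316.8, 22.7]
eef_rot: [2.906, 1.192, 0.0]
contact_force: [-0.4, 0.3, 4.5]
grip_width: 0.685
finger_force: 3.0
t: 30.9
eef_pos: [502.5, -284.3, 73.6]
eef_rot: [2.905, 1.195, 0.0]
contact_force: [0.2, 0.3, 0.2]
grip_width: 0.623
finger_force: 0.0
[141 142 139 141 140 141 140 139 140 140 140 139 141 138 140 169 184 183
 180 143 144 127 133 147 149 148 128  32  21  20  80 106 105 121 129 117
 110  93 136 140]
240 [ 476.3 -311.5    0. ]
286 [ 467.5 -319.7   48. ]
```

```bash
python3 -m pendant '{"dp":[[0,0,0],[0,0,0],[0,0,-0.02],[0,0,-0.034],[-0.007,-0.007,-0.034],[-0.014,-0.014,-0.034],[-0.02,-0.0195,-0.034],[-0.024,-0.024,-0.034],[-0.0285,-0.028,-0.034],[-0.033,-0.032,-0.034],[-0.037,-0.0365,-0.034],[-0.0415,-0.0405,-0.034],[-0.045,-0.044,-0.034],[-0.045,-0.044,-0.03],[-0.03,-0.03,0.01],[-0.01,-0.01,0.05],[0,0,0.1],[0,0,0.126],[0,0,0.126]],"yaw":[0,0,0,0,0,0,0,0,0,0,0,0,0,0,0,0,0,0,0],"gripper":[0,0,0,0,0,0,0,0,0,0,0,0,0,0,0.05,0.0878,0.0878,0.0878,0.0878]}' 5
python3 - <<'E'
from wm import *
c=wshot();s=arm.get_state();print(s["eef_pos"])
module(c,(443,-344),1,r=48)
im=np.array(c["pixels"]);u,v=proj(c,[443,-344,24])[0].astype(int);print(im[v-12:v+12:2,u].max(1))
E
```

```text
t: 32.85
eef_pos: [505.1, -285.5, 203.9]
eef_rot: [2.899, 1.192, 0.008]
contact_force: [-0.3, -0.5, 0.7]
grip_width: 0.419
finger_force: 0.0
[ 503.51803819 -285.00457945  201.26806002]
ctr 442.5 -343.1 size 57.7 49.0 long-axis deg 134.4 px [251. 235.]
[156 175 150 154 176 144 161 169 140 167 163 151]
```

```bash
python3 -m pendant '{"dp":[[-0.03,-0.03,0],[-0.0615,-0.059,0],[-0.0615,-0.059,-0.05],[-0.0615,-0.059,-0.1],[-0.0615,-0.059,-0.14],[-0.0615,-0.059,-0.17],[-0.0615,-0.059,-0.185],[-0.0615,-0.059,-0.194],[-0.0615,-0.059,-0.194],[-0.0615,-0.059,-0.194],[-0.0615,-0.059,-0.194],[-0.0615,-0.059,-0.194],[-0.0615,-0.059,-0.194],[-0.0615,-0.059,-0.15],[-0.0615,-0.059,-0.1],[-0.0615,-0.059,-0.05],[-0.0615,-0.059,0],[-0.0615,-0.059,0]],"yaw":[0,0,0,0,0,0,0,0,0,0,0,0,0,0,0,0,0,0],"gripper":[0.0878,0.0878,0.0878,0.0878,0.0878,0.0878,0.0878,0.0878,0.05,0.05,0.05,0.05,0.05,0.05,0.05,0.05,0.05,0.05]}' 20
```

```text
t: 34.7
eef_pos: [443.9, -346.3, 206.2]
eef_rot: [2.896, 1.188, 0.009]
contact_force: [0.0, -0.1, -1.7]
grip_width: 0.68
finger_force: 20.0
```

```bash
python3 -m pendant '{"dp":[[0.037,0.483,-0.03],[0.037,0.483,-0.03],[0.037,0.483,-0.03],[0.037,0.483,-0.03],[0.037,0.483,-0.03],[0.037,0.483,-0.03],[0.037,0.483,-0.03],[0.037,0.483,-0.03],[0.037,0.483,-0.03],[0.037,0.483,-0.03],[0.037,0.483,-0.03],[0.037,0.483,-0.03],[0.037,0.483,-0.03],[0.037,0.483,-0.03],[0.037,0.483,-0.03],[0.037,0.483,-0.03]],"yaw":[-32.6,-32.6,-32.6,-32.6,-32.6,-32.6,-32.6,-32.6,-32.6,-32.6,-32.6,-32.6,-32.6,-32.6,-32.6,-32.6],"gripper":[0.05,0.05,0.05,0.05,0.05,0.05,0.05,0.05,0.05,0.05,0.05,0.05,0.05,0.05,0.05,0.05]}'
python3 - <<'E'
from wm import *
s=arm.get_state();R=cv2.Rodrigues(np.array(s["eef_rot"]))[0];print(s["eef_pos"],np.degrees(np.arctan2(R[1,1],R[0,1])))
c=wshot();im=np.array(c["pixels"]);save("w3",im,1.5)
E
```

```text
t: 36.3
eef_pos: [477.8, 138.3, 169.1]
eef_rot: [-3.125, -0.326, -0.0]
contact_force: [-0.1, -0.4, -2.2]
grip_width: 0.683
finger_force: 20.0
[477.77812059 138.30799143 169.08422294] -78.08314463276267
```

View pics/w3.png

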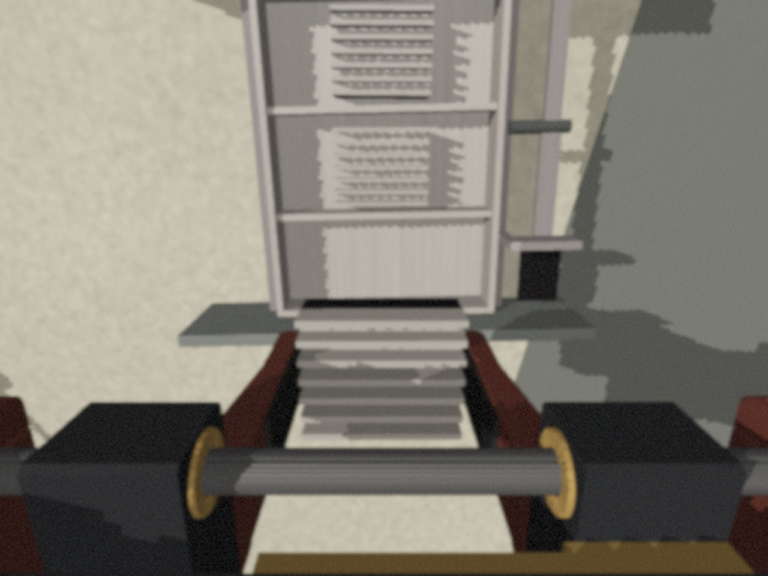

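Both placed modules lie flat, fins up, in the far and middle bays ((382,50), (382,168)), and the third is held fins up. Placing it in the front bay.

```bash
python3 -m pendant '{"dp":[[0.002,0,-0.05],[0.002,0,-0.09],[0.002,0,-0.115],[0.002,0,-0.13],[0.002,0,-0.14],[0.002,0,-0.146],[0.002,0,-0.146],[0.002,0,-0.146],[0.002,0,-0.146],[0.002,0,-0.146],[0.002,0,-0.146],[0.002,0,-0.135],[0.002,0,-0.1],[0.002,0,-0.05],[0.002,0,0],[0.002,0,0.03]],"yaw":[0,0,0,0,0,0,0,0,0,0,0,0,0,0,0,0],"gripper":[0.05,0.05,0.05,0.05,0.05,0.05,0.05,0.05,0.069,0.069,0.069,0.069,0.069,0.069,0.069,0.069]}'
python3 - <<'E'
from h import *
s=arm.get_state();print(s["eef_pos"],np.round(s["q"],2))
T=arm.camera("top");S=arm.camera("scene");save("all",np.hstack([cv2.resize(np.array(x["pixels"]),(400,300)) for x in(T,S)]))
im=np.array(S["pixels"]);u,v=proj(S,[543,151,30])[0].astype(int);save("tr3",im[v-35:v+35,u-45:u+45],6)
E
```

```text
t: 37.95
eef_pos: [480.8, 139.6, 203.5]
eef_rot: [-3.124, -0.329, -0.008]
contact_force: [0.6, -0.0, -0.3]
grip_width: 0.786
finger_force: 0.0
[480.8012824  139.55098534 203.51460851] [ 0.26  0.26  1.92 -0.    0.95  1.62]
```

Now the lever: pad at (494.4,37.2). Moving above it with the fingers shut, then down to z≈55.

```bash
python3 -m pendant '{"dp":[[0.008,-0.05,0],[0.0165,-0.101,0],[0.0165,-0.101,0],[0.0165,-0.101,0],[0.0165,-0.101,0],[0.0165,-0.101,0],[0.0165,-0.101,-0.04],[0.0165,-0.101,-0.08],[0.0165,-0.101,-0.11],[0.0165,-0.101,-0.13],[0.0165,-0.101,-0.14],[0.0165,-0.101,-0.14],[0.0165,-0.101,-0.14]],"yaw":[0,0,0,0,0,0,0,0,0,0,0,0,0],"gripper":[0,0,0,0,0,0,0,0,0,0,0,0,0]}' 20
python3 - <<'E'
from h import *
s=arm.get_state();p=np.array(s["eef_pos"]);a=np.radians(12.1);d=p[:2]-[543.5,151.5];print(p,"local",d@[np.cos(a),np.sin(a)],d@[-np.sin(a),np.cos(a)],s["grip_width"])
E
```

```text
t: 39.35
eef_pos: [496.6, 38.8, 59.6]
eef_rot: [3.124, 0.33, 0.001]
contact_force: [0.9, 0.7, 0.1]
grip_width: 0.004
finger_force: 0.0
[496.63993736  38.78579514  59.55166772] local -69.44597336145345 -100.38732106505907 0.004080027860196766
```

```bash
python3 -m pendant '{"dp":[[0,0,-0.01],[0,0,-0.018],[0,0,-0.024],[0,0,-0.028],[0,0,-0.031],[0,0,-0.031],[0,0,-0.031]],"yaw":[0,0,0,0,0,0,0],"gripper":[0,0,0,0,0,0,0]}'
```

```text
t: 40.05
eef_pos: [496.3, 38.2, 28.1]
eef_rot: [3.124, 0.329, 0.0]
contact_force: [1.3, 0.4, 2.9]
grip_width: 0.006
finger_force: 1.6
```

```bash
python3 -m pendant '{"dp":[[0.003,0.0006,0],[0.006,0.0013,0],[0.01,0.0021,0],[0.014,0.003,0],[0.018,0.0039,0],[0.0225,0.0048,0],[0.027,0.0058,0],[0.032,0.0069,0],[0.037,0.0079,0],[0.042,0.009,0],[0.047,0.0101,0],[0.052,0.0111,0],[0.057,0.0122,0],[0.062,0.0133,0],[0.066,0.0141,0],[0.0685,0.0147,0],[0.0685,0.0147,0]],"yaw":[0,0,0,0,0,0,0,0,0,0,0,0,0,0,0,0,0],"gripper":[0,0,0,0,0,0,0,0,0,0,0,0,0,0,0,0,0]}'
python3 - <<'E'
from h import *
S=arm.camera("scene");T=arm.camera("top")
for n,c in(("s",S),("t",T)):np.save(n+"1.npy",c["pixels"])
im=np.array(S["pixels"]);u,v=proj(S,[580,151,30])[0].astype(int)
save("push",im[v-50:v+50,u-65:u+65],6)
E
```

```text
t: 41.75
eef_pos: [565.6, 53.1, 28.1]
eef_rot: [-3.124, -0.329, -0.002]
contact_force: [-0.2, 2.0, 2.8]
grip_width: 0.003
finger_force: 1.6
```

View pics/push.png

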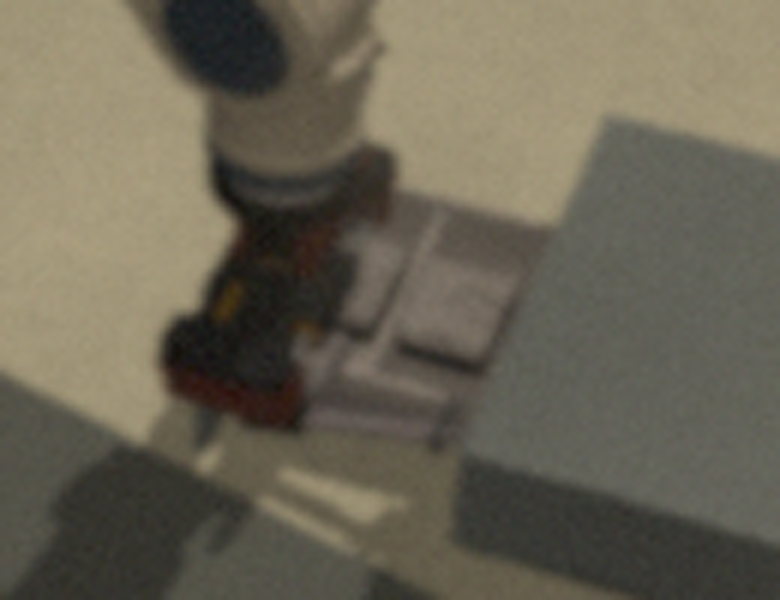

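The tray is about 60 mm in, with the lever still held. The finger is on the pad beside the front bay; modules show at (355,280) and (460,310), fins up. Releasing the lever and going round to the front panel.

```bash
python3 -m pendant '{"dp":[[-0.001,0,0.02],[-0.001,0,0.06],[-0.001,0,0.1],[-0.05,0.04,0.1],[-0.1,0.081,0.1],[-0.1,0.081,0.1],[-0.1,0.081,0.1],[-0.1,0.081,0.06],[-0.1,0.081,0.03],[-0.1,0.081,0.005],[-0.1,0.081,0.005],[-0.1,0.081,0.005]],"yaw":[0,0,0,0,0,0,0,0,0,0,0,0],"gripper":[0,0,0,0,0,0,0,0,0,0,0,0]}'
python3 - <<'E'
from h import *
s=arm.get_state();p=np.array(s["eef_pos"]);a=np.radians(12.1);d=p[:2]-[543.5,151.5];print(p,"local",d@[np.cos(a),np.sin(a)],d@[-np.sin(a),np.cos(a)])
E
```

```text
t: 43.05
eef_pos: [465.1, 133.5, 32.9]
eef_rot: [3.124, 0.328, -0.001]
contact_force: [0.4, 0.6, -0.3]
grip_width: 0.009
finger_force: 0.0
[465.08998432 133.45301132  32.87952143] local -80.45098276024558 -1.2098482053630228
```

```bash
python3 -m pendant '{"dp":[[0.0098,0.0021,0],[0.0176,0.0038,0],[0.0235,0.005,0],[0.0313,0.0067,0],[0.0411,0.0088,0],[0.0508,0.0109,0],[0.0606,0.013,0],[0.0704,0.0151,0],[0.0802,0.0172,0],[0.09,0.0193,0],[0.0997,0.0214,0],[0.1095,0.0235,0],[0.1193,0.0256,0],[0.1291,0.0277,0],[0.1389,0.0298,0],[0.1467,0.0314,0],[0.1525,0.0327,0],[0.1564,0.0335,0],[0.1564,0.0335,0]],"yaw":[0,0,0,0,0,0,0,0,0,0,0,0,0,0,0,0,0,0,0],"gripper":[0,0,0,0,0,0,0,0,0,0,0,0,0,0,0,0,0,0,0]}'
python3 -m pendant '{"dp":[[0.0029,0.0006,0],[0.0059,0.0013,0],[0.0088,0.0019,0],[0.0088,0.0019,0]],"yaw":[0,0,0,0],"gripper":[0,0,0,0]}'
```

```text
t: 44.95
eef_pos: [622.1, 167.5, 33.2]
eef_rot: [-3.124, -0.329, -0.002]
contact_force: [0.9, 0.0, -0.4]
grip_width: 0.004
finger_force: 0.0
t: 45.35
eef_pos: [630.6, 169.5, 33.1]
eef_rot: [-3.124, -0.329, -0.002]
contact_force: [0.0, 0.7, -0.6]
grip_width: 0.0
finger_force: 0.0
```

```bash
for i in 1 2; do python3 -m pendant '{"dp":[[0.001,0.0002,0],[0.002,0.0004,0],[0.003,0.0006,0],[0.004,0.0008,0]],"yaw":[0,0,0,0],"gripper":[0,0,0,0]}' | grep -E "eef_pos|contact"; done
```

```text
eef_pos: [631.9, 169.7, 32.7]
contact_force: [-9.2, -2.1, 7.0]
eef_pos: [631.8, 169.7, 32.3]
contact_force: [-21.5, -5.2, 15.5]
```

Firm stop at the expected home position (22 N). Backing off and checking.

```bash
python3 -m pendant '{"dp":[[-0.01,-0.002,0],[-0.04,-0.009,0],[-0.08,-0.017,0.03],[-0.12,-0.026,0.08],[-0.15,-0.1,0.12],[-0.15,-0.15,0.15],[-0.15,-0.2,0.15],[-0.15,-0.25,0.15],[-0.15,-0.3,0.15],[-0.15,-0.3,0.15],[-0.15,-0.3,0.15]],"yaw":[0,0,0,0,0,0,0,0,0,0,0],"gripper":[0,0,0,0,0,0,0,0,0,0,0]}' | grep eef_pos
python3 - <<'E'
from h import *
T=arm.camera("top");S=arm.camera("scene");t=np.array(T["pixels"]);s=np.array(S["pixels"])
u,v=proj(T,[640,170,60])[0].astype(int);a=t[v-40:v+40,u-45:u+45]
b=s
save("final",np.hstack([cv2.resize(a,(400,356),interpolation=2),cv2.resize(b,(400,356))]))
E
```

```text
eef_pos: [488.7, -134.3, 184.1]
```

View pics/final.png

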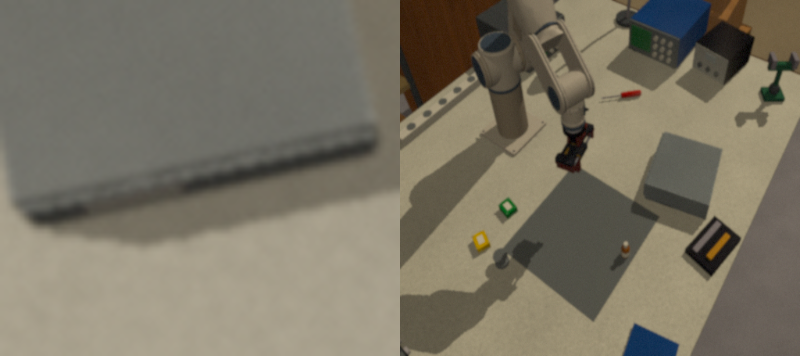

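The panel rests flush and parallel against the cabinet (crop (20-375, 140-210)). The mat is clear of modules, and the bottle, spool, screwdriver and look-alikes have not moved. Handing in.

```bash
python3 -c "
from cell import arm
print(arm.job_done())"
```

```text
the job is handed in; nothing more can be done
None
```

I turned all three modules fins up and laid one in each tray bay. I then released the lever and pushed the tray home until the panel was flush with the cabinet. The job is handed in (no verdict was returned), with the bottle, screwdriver and spool left where they were.

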